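# Tip clay drainage balls from a spouted jug into a planter box

### The job

Use the spouted jug to put its four clay drainage balls into the wooden planter box: turn the jug, without spilling, until its spout points in at the low open side of the box, and only then tilt it over that side so that all the balls roll out into the box. Then stand the empty jug upright on the table again, outside the box, and let go; do not knock over the two glass bud vases.

Things in the scene. Friction and masses are not known exactly. Their poses are not given: they have to be found in the camera images.
- jug: Loose open steel jug, 0.16 kg, teardrop-shaped from above; origin: centre of its flat foot; z up, x towards the spout. Round body of radius 38 (foot) to 42 mm (rim), 85 mm high, 3 mm wall. The wide spout (60 mm outside) has a floor climbing at 49 degrees to its tip, so balls stay in up to 35 degrees of forward tilt (about its y) and roll out at 65 to 80. A grip blade leans out behind (see jug_grip).
- jug_grip (a point): Grip point on the jug's wooden blade, at x -72, y 0, z 120 mm in the jug's frame (axes as the jug's). The flat blade, 60 mm wide along y, 12 mm thick, 82 mm long, rises from the back rim leaning 30 degrees backwards, away from the spout; it ends 26 mm beyond this point. Pinch its 12 mm thickness with fingers coming down along the leaning blade; 40 N holds the full jug firmly.
- spout_tip (a point): Tip of the jug's spout at rim height, at x = 112, y = 0, z = 85 mm in the jug's frame; axes as the jug's.
- planter: Fixed light-wood planter box of boards, 134 x 134 mm outside, 9 mm walls, inner floor at 18 mm. Origin: centre of its underside. Three sides are 114 mm high; the fourth, its own -x side, is open above a low board whose top is at 58 mm. Its x axis points level from the open side into the box, z up.
- planter_mouth (a point): Middle of the top edge of the planter's low front board (at x = -62.5, y = 0, z = 58 mm in the planter's frame); above it the open side is 116 mm wide. Axes as the planter's.
- ball0: One of four equal round clay balls, 25 mm in diameter, about 20 g, lying loose on the floor of the jug at the start. Origin: its centre.
- ball1: One of four equal round clay balls, 25 mm in diameter, about 20 g, lying loose on the floor of the jug at the start. Origin: its centre.
- ball2: One of four equal round clay balls, 25 mm in diameter, about 20 g, lying loose on the floor of the jug at the start. Origin: its centre.
- ball3: One of four equal round clay balls, 25 mm in diameter, about 20 g, lying loose on the floor of the jug at the start. Origin: its centre.
- bud_vase_a: Loose green glass bud vase, 48 mm wide, 150 mm high, slim neck; bystander. Origin: centre of its underside, z up.
- bud_vase_b: Loose green glass bud vase, 46 mm wide, 144 mm high, slim neck; bystander. Origin: centre of its underside, z up.
Not all that is in view belongs to the job. Leave any yellow look-alike of the planter alone.

How it is judged:
On the way, in this order (a step that is already met when the one before it is completed fails the run):
1. The jug, not yet tipped (leaning under 40 degrees) and with the balls in it, stands or is held before the planter's open side with its spout pointing in at it (angle between jug's own z axis and vertical below 0.7 rad and x of planter_mouth in the frame of jug between 0.03 and 0.4 m and y of planter_mouth in the frame of jug between -0.05 and 0.05 m and x of jug in the frame of planter below -0.07 m and y of jug in the frame of planter between -0.11 and 0.11 m and distance between each of ball0, ball1, ball2, ball3 and jug below 0.12 m), for 0.15 s.
2. The jug is tilted forward with its spout in over the planter (angle between jug's own z axis and vertical above 0.9 rad and x of spout_tip in the frame of planter between -0.08 and 0.07 m and y of spout_tip in the frame of planter between -0.06 and 0.06 m), for 0.1 s.
At the end, for the whole second after the job is handed in: All four balls lie inside the planter box (below its front board's top edge); the jug is let go, at rest and upright (within about 4 degrees) with its foot on the table (within 6 mm); both bud vases stand (x of ball0 in the frame of planter between -0.062 and 0.062 m and y of ball0 in the frame of planter between -0.062 and 0.062 m and z of ball0 in the frame of planter between 0 and 0.06 m and x of ball1 in the frame of planter between -0.062 and 0.062 m and y of ball1 in the frame of planter between -0.062 and 0.062 m and z of ball1 in the frame of planter between 0 and 0.06 m and x of ball2 in the frame of planter between -0.062 and 0.062 m and y of ball2 in the frame of planter between -0.062 and 0.062 m and z of ball2 in the frame of planter between 0 and 0.06 m and x of ball3 in the frame of planter between -0.062 and 0.062 m and y of ball3 in the frame of planter between -0.062 and 0.062 m and z of ball3 in the frame of planter between 0 and 0.06 m and angle between jug's own z axis and vertical below 0.08 rad and height (world z) of jug between -0.006 and 0.006 m and linear speed of jug below 0.02 m/s and contact force between the fingers and jug below 0.1 N and angle between each of bud_vase_a, bud_vase_b's own z axis and vertical below 0.3 rad); the robot touches nothing.
It fails at once if a glass bud vase is knocked over (leans more than 0.6 rad) (angle between any of bud_vase_a, bud_vase_b's own z axis and vertical above 0.6 rad).
It also fails if it takes over 64 s, if anything falls off the work surface, if the arm or the gripper's body presses on something with over 40 N, if the wrist force passes 120 N, or if a joint passes its speed limit or range.

### The arm

A 6-joint arm with a two-finger parallel gripper is mounted at the origin on the work surface; the furniture and walls round the work are solid. World frame = base frame: x ahead of the robot, y to its left, z up, the work surface at z = 0. Lengths are in m, angles in rad, forces in N, time in s.
With the tool pointing down it reaches from about 0.25 to 0.725 m from the base axis. Payload 4 kg.
Tool frame: the origin (TCP) lies midway between the tips of the shut fingers; the grasp point (between the pads) lies 19 mm behind it; z points along the fingers, y is the line along which they close (so a half turn about z gives the same grasp; the last joint's range is limited). The gripper opens to 85 mm and grips with 20 to 120 N. Pads are 22 mm wide; open, the fingers measure 114 mm over their backs; the gripper's body (76 mm by 85 mm) begins 54 mm behind the grasp point. The pads swing forward as they close: fully open they stand 13 mm farther back than shut.
Start: joints at [1.331, 0.241, 0.005, 1.335, 0, 1.571], TCP at [0.119, 0.486, 0.197] pointing down, gripper open.
Joint ranges: [-2.72, 2.72], [-1.05, 1.87], [-1.09, 1.28], [-1.99, 2.15], [-1.42, 1.44], [-3.14, 3.14]. Speed limits (rad/s): [2.79, 2.79, 3.14, 3.14, 3.14, 3.14].

### API

Orientations are given as a unit quaternion [x, y, z, w].
In Python, from workcell import bot gives the robot as it stands. The module is installed in compiled form; this text tells all that it offers.
- The arm moves only by the tool drive_tool, never from a script. Its arguments are lists of equal length, an entry for each row: "slide": the shift along the tool's x, y, z scaled (see below), a list of three; "rotation": the turn, a rotation vector about the tool's x, y, z scaled (see below), a list of three. A call has exactly 8 rows; each row is the pose to reach, as a shift and turn from the pose commanded when the call began, along the tool's axes at that moment; what a row does not reach only later rows make up. The controller multiplies each number of a shift by 250 mm and each number of a turn by 0.5 rad. A row lasts 1/8 s, in which the tool goes at most 62.5 mm and 10.7 degrees, less where a joint would pass 70% of its speed; a pose out of reach is approached as far as the arm can. A call with a number of a shift or a turn outside -1 to 1 is refused whole. A call with a gripper value outside its range is refused whole. "gripper" is the opening, from 0 (shut) to 1 (fully open), set as the call begins (left out, the last holds). The fingers move at their own pace and stop on an object; the grip force is fixed at half the most. Time passes only in rows, so rows that repeat a pose let the fingers close, or fill a call up. It gives the time, the measured TCP pose, the force, the opening and the grip force at its end, in the units of the state.
- bot.get_obs(): the state, without advancing time (a new reading comes with each control period).
- bot.camera(name): name is "side" or "top" or "wrist"; returns a dict with "image" (480x640x3 uint8, red, green, blue), "z_map" (480x640 float32, m along the optical axis (not along the pixel's ray), 0 where there is no reading), "camera_matrix" (3x3 intrinsics, pixels), "xyz" and "orientation" of the camera in the world. Camera axes: x right, y up, looking along -z (the intrinsics and any distortion apply to the point x, -y, -z); pixel columns grow to the right and rows downward; lengths in m; the calibration is good to about 2 mm. A picture is of the moment at which its call begins.
- bot.job_done(): hands the job in; it is judged then, once.
The state is a dict: "clock": time; "joint_pos": joint angles; "joint_vel": joint speeds; "tau": joint torques, N m; "eef_pos": TCP position; "tool_rot": TCP orientation; "ft_force": force on the tool from outside, world axes, zero at the start; "ft_torque": the same for the moment, N m; "grip_width": finger opening in m; "grasp_force": force on a finger pad.
Only numpy, scipy, OpenCV 4.12 (cv2) and the standard library are available. Lean on these libraries where they do the work, as an engineer would, in place of code of your own. Each camera call takes 0.05 s, during which the arm holds its last target. There are 200 camera calls.

## Working session

There is one attempt and no reset: what is moved stays moved. The work goes in short steps, Python scripts to look and compute and a tool call to move; the robot and the scene stay as the last step left them, time stands still between calls to the robot, and variables do not carry over. Pictures are saved under pics/ and viewed, at most 12 in all, crops included, and the job is handed in when it is done.

Besides the shell and the picture viewer there is one more tool, called as name(argument=value, ...) on one line, values as JSON. drive_tool: Moves the arm, as the interface text tells. Shifts and turns lie within -1 to 1; 1 stands for 250 mm of shift or 0.5 rad of turn. Its arguments: {"type":"object","properties":{"slide":{"type":"array","items":{"type":"array","items":{"type":"number"}}},"rotation":{"type":"array","items":{"type":"array","items":{"type":"number"}}},"gripper":{"type":"number"}},"required":["slide","rotation"]}

```bash
mkdir -p pics
python3 - <<'E'
from workcell import bot
import cv2,numpy as np
o=bot.get_obs(); print({k:np.round(v,3).tolist() for k,v in o.items()})
for n in("side","top"):
    c=bot.camera(n); cv2.imwrite(f"pics/{n}0.png",c["image"][:,:,::-1]); np.savez(f"{n}0.npz",**c)
    print(n,c["camera_matrix"].tolist(),c["xyz"],c["orientation"],c.keys())
E
```

```text
{'clock': 0.0, 'joint_pos': [1.331, 0.241, 0.004, 1.335, 0.0, 1.571], 'joint_vel': [-0.0, 0.001, 0.001, 0.001, 0.0, 0.0], 'tau': [-0.0, -37.232, 25.241, 0.017, 0.0, 0.0], 'eef_pos': [0.119, 0.485, 0.196], 'tool_rot': [0.12, 0.993, -0.001, -0.0], 'ft_force': [-0.066, -0.785, 0.33], 'ft_torque': [-0.071, -0.021, 0.014], 'grasp_force': 0.0, 'grip_width': 0.086}
side [[438.16771325571085, 0.0, 325.99945682237666], [0.0, 438.16771325571085, 245.0235550297862], [0.0, 0.0, 1.0]] [ 0.33335762 -0.86361614  0.72758044] [ 0.45626674 -0.05903021 -0.11307263  0.88065355] dict_keys(['image', 'z_map', 'camera_matrix', 'xyz', 'orientation'])
top [[469.33645776070165, 0.0, 320.5047617207208], [0.0, 469.33645776070165, 234.1102272965518], [0.0, 0.0, 1.0]] [0.47927019 0.02542541 1.02536783] [ 0.02829477 -0.05173645 -0.69637234  0.71525402] dict_keys(['image', 'z_map', 'camera_matrix', 'xyz', 'orientation'])
```

View pics/top0.png

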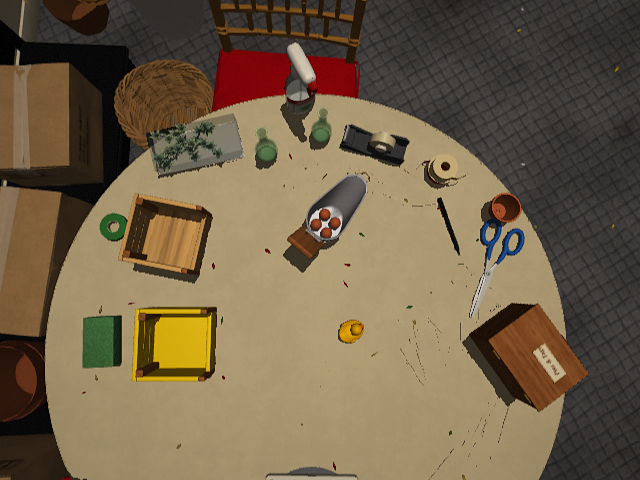

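View pics/side0.png

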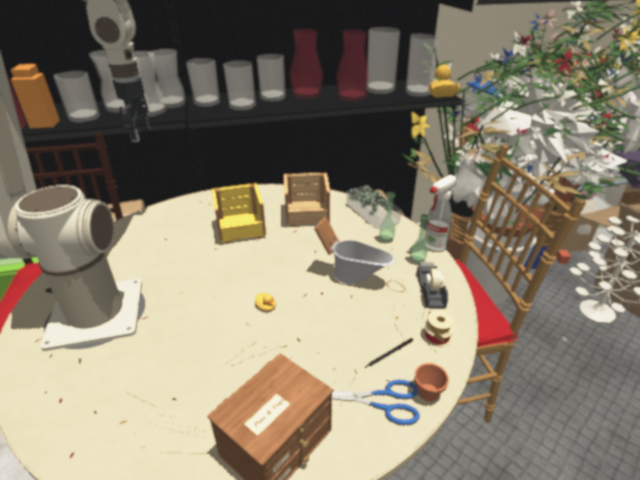

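The top view has +x up and +y to the left. The light-wood planter is at (167,235), with its open side facing right (-y). The jug is at (325,215), spout up-right at (360,180) and blade at (305,243). The vases stand at (265,150) and (320,130).

Next I'll measure from the depth map with colour masks.

```bash
cat > h.py <<'E'
import numpy as np,cv2
from scipy.spatial.transform import Rotation as R
def cloud(c):
    K=c["camera_matrix"];z=c["z_map"];v,u=np.mgrid[:480,:640]
    p=np.stack([(u-K[0,2])/K[0,0]*z,-(v-K[1,2])/K[1,1]*z,-z],-1)
    w=p@R.from_quat(c["orientation"]).as_matrix().T+c["xyz"]; w[z<=0]=np.nan
    return w
def hsv(c): return cv2.cvtColor(c["image"],cv2.COLOR_RGB2HSV)
E
python3 - <<'E'
from h import *
t=np.load("top0.npz");W=cloud(t);H=hsv(t);np.set_printoptions(precision=4,suppress=True)
print("table z",np.nanmedian(W[300:330,250:330,2]))
def box(P,name):
    r=cv2.minAreaRect((P[:,:2]*1000).astype(np.float32));print(name,len(P),r,"z",np.percentile(P[:,2],[5,50,95]))
x,y,z=np.moveaxis(W,-1,0);roi=np.zeros((480,640),bool);roi[185:285,110:220]=1
P=W[roi&(z>.10)&(z<.13)];box(P,"planter top rim")
c=P.mean(0)
P2=W[roi&(z>.045)&(z<.07)];print("z58 pts",P2.mean(0),len(P2));box(P2,"lowboard")
roi[:]=0;roi[165:280,270:390]=1
P=W[roi&(z>.075)&(z<.095)];box(P,"jug rim");
br=roi&(H[...,0]<15)&(H[...,1]>90)&(z>.085)&(z<.16);n,l,s,_=cv2.connectedComponentsWithStats(br.astype(np.uint8))
k=1+s[1:,4].argmax();P=W[l==k];box(P,"blade");m=P.mean(0);U,S,V=np.linalg.svd(P-m);print(m,S/np.sqrt(len(P)),V)
# rim outline
for q in W[roi&(z>.078)&(z<.092)][::12]: pass
ba=roi&(H[...,0]<15)&(H[...,1]>90)&(z<.06)&(z>.015);print("balls",W[ba].mean(0))
for n,(a,b,cc,d) in {"va":(120,170,250,280),"vb":(105,150,308,335)}.items():
    q=np.zeros((480,640),bool);q[a:b,cc:d]=1
    P=W[q&(z>.02)&(z<.2)];print(n,len(P),np.median(P,0),P[P[:,2]>.12].mean(0),P.max(0),P.min(0))
E
```

```text
table z 0.0003244161203246332
planter top rim 1210 ((577.0296630859375, 306.8555908203125), (137.01339721679688, 134.2071533203125), 80.00518035888672) z [0.104  0.1135 0.1168]
z58 pts [0.5788 0.2933 0.0574] 661
lowboard 661 ((575.9513549804688, 302.95538330078125), (128.87625122070312, 131.4032745361328), 80.05682373046875) z [0.0468 0.0574 0.0683]
jug rim 698 ((641.3705444335938, -36.31584167480469), (85.19872283935547, 165.28399658203125), 48.77009201049805) z [0.0766 0.0848 0.0897]
blade 593 ((566.7642211914062, 25.84811782836914), (60.090797424316406, 43.462608337402344), 50.17674255371094) z [0.0896 0.1269 0.145 ]
[0.5648 0.0263 0.1235] [0.0223 0.0169 0.0021] [[-0.4183  0.3531  0.8369]
 [ 0.6334  0.7738 -0.0099]
 [ 0.651  -0.526   0.5473]]
balls [ 0.6174 -0.0156  0.0255]
va 569 [0.7641 0.114  0.0656] [0.7724 0.1168 0.141 ] [0.7912 0.139  0.1531] [0.7474 0.0926 0.0208]
vb 532 [ 0.8104 -0.0004  0.0616] [ 0.8189 -0.0012  0.1364] [0.881  0.0284 0.1472] [ 0.7946 -0.0234  0.0202]
```

```bash
cat >> h.py <<'E'
TJ=np.array([[0,.866,.5],[1,0,0],[0,.5,-.866]]) # tool axes (columns) in jug frame
GR=np.array([-.072,0,.12]); TIP=np.array([.112,0,.085])
def tool(psi,th): return R.from_euler("ZY",[psi,th],degrees=True)*R.from_matrix(TJ)
def tcp(psi,th,point,at):  # TCP when jug-frame 'point' is at world 'at'
    Rj=R.from_euler("ZY",[psi,th],degrees=True)
    return np.array(at)+Rj.apply(GR-point)+.019*tool(psi,th).apply([0,0,1])
PC=np.array([.577,.307,0]);PY=80.
def inpl(x,y,z): return PC+R.from_euler("z",PY,degrees=True).apply([x,y,z])
def chain(p,q,targets):
    """targets: (pos, Rot); print slide/rotation end values of successive calls"""
    for P,Q in targets:
        dr=(q.inv()*Q).as_rotvec();dp=P-p
        n=max(1,int(np.ceil(max(abs(dr).max()/.5,np.linalg.norm(dp)/.27)-1e-3)))
        for k in range(n):
            q2=q*R.from_rotvec(dr/n);p2=p+dp/n
            print("slide",np.round(q.inv().apply(p2-p)/.25,3).tolist(),"rot",np.round(dr/n/.5,3).tolist(),"-> ",np.round(p2,3))
            p,q=p2,q2
def now():
    from workcell import bot
    o=bot.get_obs();print("t",o["clock"],"j",np.round(o["joint_pos"],2),"tcp",np.round(o["eef_pos"],4),"F",np.round(o["ft_force"],1),o["grip_width"],o["grasp_force"])
    return np.array(o["eef_pos"]),R.from_quat(o["tool_rot"])
E
python3 - <<'E'
from h import *
p,q=now();psi=-40
g=[.563,.0295,.12];G=tcp(psi,0,GR,g);T=tool(psi,0)
chain(p,q,[(G-.1*T.apply([0,0,1]),T)])
E
```

```text
t 0.1 j [1.33 0.24 0.   1.34 0.   1.57] tcp [0.1186 0.4851 0.1964] F [-0.  -0.2 -0. ] 0.08506201465914139 0.0
slide [-0.504, -0.319, 0.007] rot [-0.165, -0.264, 0.988] ->  [0.222 0.378 0.195]
slide [-0.591, -0.046, 0.065] rot [-0.165, -0.264, 0.988] ->  [0.325 0.27  0.193]
slide [-0.53, 0.229, 0.149] rot [-0.165, -0.264, 0.988] ->  [0.429 0.163 0.192]
slide [-0.338, 0.432, 0.235] rot [-0.165, -0.264, 0.988] ->  [0.532 0.056 0.19 ]
```

drive_tool(slide=[[-0.504, -0.319, 0.007], [-0.504, -0.319, 0.007], [-0.504, -0.319, 0.007], [-0.504, -0.319, 0.007], [-0.504, -0.319, 0.007], [-0.504, -0.319, 0.007], [-0.504, -0.319, 0.007], [-0.504, -0.319, 0.007]], rotation=[[-0.165, -0.264, 0.988], [-0.165, -0.264, 0.988], [-0.165, -0.264, 0.988], [-0.165, -0.264, 0.988], [-0.165, -0.264, 0.988], [-0.165, -0.264, 0.988], [-0.165, -0.264, 0.988], [-0.165, -0.264, 0.988]], gripper=1)

```text
clock: 1.1
eef_pos: [0.222, 0.3786, 0.1953]
tool_rot: [0.358, 0.931, 0.033, 0.07]
ft_force: [0.1, 0.0, -0.6]
grip_width: 0.0855
grasp_force: 0.0
```

drive_tool(slide=[[-0.591, -0.046, 0.065], [-0.591, -0.046, 0.065], [-0.591, -0.046, 0.065], [-0.591, -0.046, 0.065], [-0.591, -0.046, 0.065], [-0.591, -0.046, 0.065], [-0.591, -0.046, 0.065], [-0.591, -0.046, 0.065]], rotation=[[-0.165, -0.264, 0.988], [-0.165, -0.264, 0.988], [-0.165, -0.264, 0.988], [-0.165, -0.264, 0.988], [-0.165, -0.264, 0.988], [-0.165, -0.264, 0.988], [-0.165, -0.264, 0.988], [-0.165, -0.264, 0.988]])

```text
clock: 2.1
eef_pos: [0.3253, 0.2712, 0.1938]
tool_rot: [0.572, 0.806, 0.063, 0.135]
ft_force: [0.5, 0.4, 0.2]
grip_width: 0.0856
grasp_force: 0.0
```

drive_tool(slide=[[-0.53, 0.229, 0.149], [-0.53, 0.229, 0.149], [-0.53, 0.229, 0.149], [-0.53, 0.229, 0.149], [-0.53, 0.229, 0.149], [-0.53, 0.229, 0.149], [-0.53, 0.229, 0.149], [-0.53, 0.229, 0.149]], rotation=[[-0.165, -0.264, 0.988], [-0.165, -0.264, 0.988], [-0.165, -0.264, 0.988], [-0.165, -0.264, 0.988], [-0.165, -0.264, 0.988], [-0.165, -0.264, 0.988], [-0.165, -0.264, 0.988], [-0.165, -0.264, 0.988]])

```text
clock: 3.1
eef_pos: [0.4288, 0.1639, 0.1922]
tool_rot: [0.749, 0.628, 0.09, 0.191]
ft_force: [-0.2, -0.5, 0.6]
grip_width: 0.0854
grasp_force: 0.0
```

drive_tool(slide=[[-0.338, 0.432, 0.235], [-0.338, 0.432, 0.235], [-0.338, 0.432, 0.235], [-0.338, 0.432, 0.235], [-0.338, 0.432, 0.235], [-0.338, 0.432, 0.235], [-0.338, 0.432, 0.235], [-0.338, 0.432, 0.235]], rotation=[[-0.165, -0.264, 0.988], [-0.165, -0.264, 0.988], [-0.165, -0.264, 0.988], [-0.165, -0.264, 0.988], [-0.165, -0.264, 0.988], [-0.165, -0.264, 0.988], [-0.165, -0.264, 0.988], [-0.165, -0.264, 0.988]])

```text
clock: 4.1
eef_pos: [0.5322, 0.0563, 0.1907]
tool_rot: [0.875, 0.408, 0.11, 0.234]
ft_force: [0.8, -0.1, -0.4]
grip_width: 0.0851
grasp_force: 0.0
```

Run:
```python
from h import *
from workcell import bot
p,q=now();T=tool(-40,0);g=[.563,.0295,.12];G=tcp(-40,0,GR,g)
chain(p,q,[(G,T)])
c=bot.camera("wrist");np.savez("w0.npz",**c);cv2.imwrite("pics/w0.png",c["image"][:,:,::-1])
W=cloud(c);H=hsv(c);z=W[...,2]
br=(H[...,0]<18)&(H[...,1]>70)&(z>.09)&(z<.17)
n,l,s,_=cv2.connectedComponentsWithStats(br.astype(np.uint8));k=1+s[1:,4].argmax()
P=W[l==k];m=P.mean(0);U,S,V=np.linalg.svd(P-m,full_matrices=False);print(s[k],m,S/np.sqrt(len(P)),V)
print("in tool frame rel TCP target",T.inv().apply(P-G).min(0),T.inv().apply(P-G).max(0),T.inv().apply(P-G).mean(0))
```

```text
t 4.1 j [ 0.39  0.1  -0.32  0.89 -0.46  2.59] tcp [0.5322 0.0563 0.1907] F [ 0.8 -0.1 -0.4] 0.0851333619575863 0.0
slide [-0.004, 0.0, 0.403] rot [-0.001, -0.004, -0.001] ->  [0.57  0.023 0.104]
[ 312  190   18   94 1468] [0.55768489 0.04099741 0.1391082 ] [0.01901077 0.01065977 0.00330479] [[-0.72887346 -0.60204551  0.32601331]
 [ 0.14602337 -0.60191973 -0.78509223]
 [ 0.6688951  -0.52462733  0.52663603]]
in tool frame rel TCP target [-0.02907287 -0.00659927 -0.04790058] [0.03039095 0.0069548  0.01666712] [ 0.00539104 -0.000372   -0.04127919]
```

View pics/w0.png

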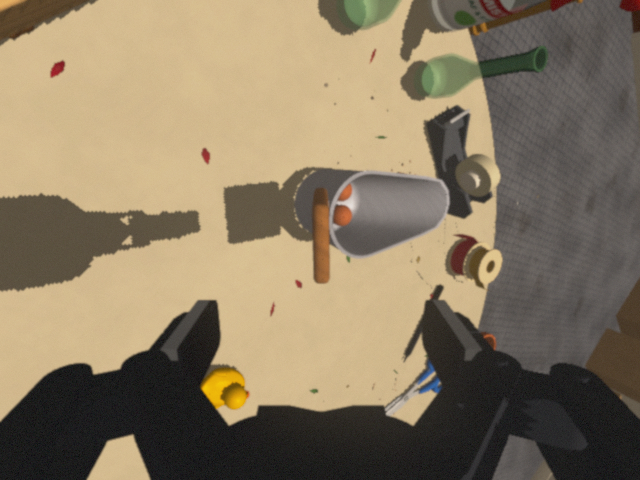

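The wrist view shows the blade edge-on at (321,235), centred between the fingers. The cloud puts it within 1 mm of the planned grasp, so I'll descend and close.

drive_tool(slide=[[0, 0, 0.06], [0, 0, 0.12], [0, 0, 0.18], [0, 0, 0.24], [0, 0, 0.3], [0, 0, 0.36], [0, 0, 0.4], [0, 0, 0.4]], rotation=[[0, 0, 0], [0, 0, 0], [0, 0, 0], [0, 0, 0], [0, 0, 0], [0, 0, 0], [0, 0, 0], [0, 0, 0]], gripper=1)

```text
clock: 5.15
eef_pos: [0.5702, 0.0236, 0.1031]
tool_rot: [0.876, 0.408, 0.109, 0.234]
ft_force: [0.8, -0.6, -0.2]
grip_width: 0.085
grasp_force: 0.0
```

drive_tool(slide=[[0, 0, 0], [0, 0, 0], [0, 0, 0], [0, 0, 0], [0, 0, 0], [0, 0, 0], [0, 0, 0], [0, 0, 0]], rotation=[[0, 0, 0], [0, 0, 0], [0, 0, 0], [0, 0, 0], [0, 0, 0], [0, 0, 0], [0, 0, 0], [0, 0, 0]], gripper=0)

```text
clock: 6.15
eef_pos: [0.571, 0.0241, 0.1041]
tool_rot: [0.876, 0.408, 0.11, 0.234]
ft_force: [-0.5, 2.1, 1.9]
grip_width: 0.0103
grasp_force: 59.5
```

Run:
```python
from h import *
p,q=now()
L=p+[0,0,.06]
A=tcp(-40,0,GR,[.45,-.02,.20]); B=tcp(80,0,TIP,inpl(-.07,0,.165))
C=tcp(80,0,TIP,inpl(-.03,0,.145))
chain(p,q,[(L,q),(A,tool(-40,0)),(B,tool(80,0)),(C,tool(80,0))])
```

```text
t 6.15 j [ 0.29  0.23 -0.41  0.62 -0.43  2.49] tcp [0.571  0.0241 0.1041] F [-0.5  2.1  1.9] 0.010347854029185703 59.50816512107849
slide [0.0, 0.12, -0.208] rot [0.0, 0.0, 0.0] ->  [0.571 0.024 0.164]
slide [-0.446, -0.151, -0.178] rot [-0.0, -0.003, -0.002] ->  [ 0.457 -0.026  0.184]
slide [0.12, -0.0, -0.0] rot [-0.0, 0.524, -0.907] ->  [ 0.477 -0.003  0.184]
slide [0.104, 0.052, 0.03] rot [-0.0, 0.524, -0.907] ->  [0.496 0.02  0.184]
slide [0.06, 0.09, 0.052] rot [-0.0, 0.524, -0.907] ->  [0.515 0.043 0.184]
slide [0.0, 0.104, 0.06] rot [-0.0, 0.524, -0.907] ->  [0.535 0.066 0.184]
slide [-0.0, 0.099, 0.149] rot [0.0, -0.0, 0.0] ->  [0.541 0.106 0.164]
```

drive_tool(slide=[[0, 0.01, -0.017], [0, 0.03, -0.052], [0, 0.05, -0.087], [0, 0.07, -0.121], [0, 0.09, -0.156], [0, 0.11, -0.19], [0, 0.12, -0.208], [0, 0.12, -0.208]], rotation=[[0, 0, 0], [0, 0, 0], [0, 0, 0], [0, 0, 0], [0, 0, 0], [0, 0, 0], [0, 0, 0], [0, 0, 0]], gripper=0)

```text
clock: 7.15
eef_pos: [0.5709, 0.0239, 0.1644]
tool_rot: [0.876, 0.408, 0.11, 0.234]
ft_force: [-0.7, 0.4, -2.1]
grip_width: 0.0102
grasp_force: 58.9
```

Run:
```python
from h import *
from workcell import bot
now();c=bot.camera("side");np.savez("s1.npz",**c);cv2.imwrite("pics/s1.png",cv2.resize(c["image"][150:330,200:460,::-1],None,fx=2.5,fy=2.5))
```

```text
t 7.15 j [ 0.29  0.16 -0.32  0.78 -0.43  2.49] tcp [0.5709 0.0239 0.1644] F [-0.7  0.4 -2.1] 0.01023334899157319 58.89838457107544
```

View pics/s1.png

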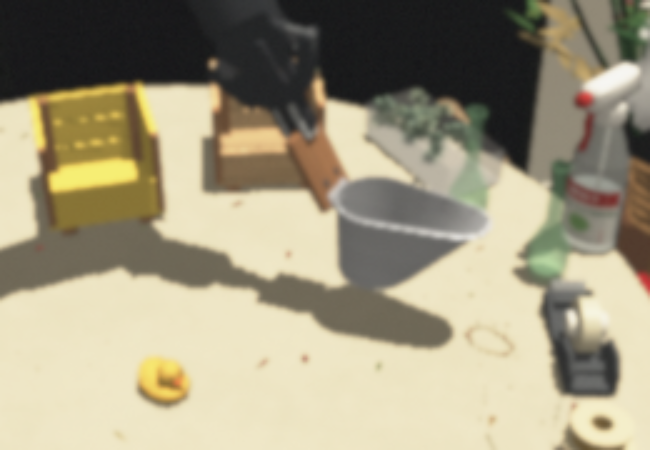

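The jug is lifted level and held firmly at crop (400,230), with its shadow clear below. Now I'll move it back and turn it.

drive_tool(slide=[[-0.03, -0.01, -0.01], [-0.1, -0.03, -0.04], [-0.18, -0.06, -0.07], [-0.26, -0.09, -0.1], [-0.34, -0.115, -0.135], [-0.41, -0.14, -0.165], [-0.446, -0.151, -0.178], [-0.446, -0.151, -0.178]], rotation=[[0, 0, 0], [0, 0, 0], [0, 0, 0], [0, 0, 0], [0, 0, 0], [0, 0, 0], [0, 0, 0], [0, 0, 0]], gripper=0)

```text
clock: 8.2
eef_pos: [0.4564, -0.0265, 0.1834]
tool_rot: [0.876, 0.408, 0.11, 0.234]
ft_force: [-0.3, 0.7, -2.2]
grip_width: 0.0102
grasp_force: 58.9
```

drive_tool(slide=[[0.01, 0, 0], [0.02, 0, 0], [0.04, 0, 0], [0.06, 0, 0], [0.075, 0, 0], [0.09, 0, 0], [0.105, 0, 0], [0.12, 0, 0]], rotation=[[0, 0.03, -0.052], [0, 0.09, -0.156], [0, 0.16, -0.277], [0, 0.23, -0.398], [0, 0.3, -0.52], [0, 0.375, -0.65], [0, 0.45, -0.78], [0, 0.524, -0.907]])

```text
clock: 9.2
eef_pos: [0.4765, -0.0032, 0.1832]
tool_rot: [0.739, 0.622, 0.167, 0.198]
ft_force: [-1.1, -0.8, -2.7]
grip_width: 0.0103
grasp_force: 58.9
```

drive_tool(slide=[[0.013, 0.006, 0.004], [0.026, 0.013, 0.008], [0.039, 0.02, 0.011], [0.052, 0.026, 0.015], [0.065, 0.033, 0.019], [0.078, 0.039, 0.023], [0.091, 0.046, 0.026], [0.104, 0.052, 0.03]], rotation=[[0, 0.065, -0.113], [0, 0.131, -0.227], [0, 0.196, -0.34], [0, 0.262, -0.454], [0, 0.327, -0.567], [0, 0.393, -0.68], [0, 0.458, -0.794], [0, 0.524, -0.907]])

```text
clock: 10.2
eef_pos: [0.4959, 0.0194, 0.1831]
tool_rot: [0.553, 0.792, 0.212, 0.148]
ft_force: [-0.7, -1.0, -1.7]
grip_width: 0.0103
grasp_force: 58.9
```

drive_tool(slide=[[0.008, 0.011, 0.006], [0.015, 0.022, 0.013], [0.023, 0.034, 0.02], [0.03, 0.045, 0.026], [0.038, 0.056, 0.033], [0.045, 0.068, 0.039], [0.053, 0.079, 0.046], [0.06, 0.09, 0.052]], rotation=[[0, 0.065, -0.113], [0, 0.131, -0.227], [0, 0.196, -0.34], [0, 0.262, -0.454], [0, 0.327, -0.567], [0, 0.393, -0.68], [0, 0.458, -0.794], [0, 0.524, -0.907]])

```text
clock: 11.2
eef_pos: [0.5154, 0.042, 0.1829]
tool_rot: [0.329, 0.908, 0.243, 0.089]
ft_force: [0.1, 0.3, -2.3]
grip_width: 0.0101
grasp_force: 58.9
```

drive_tool(slide=[[0, 0.014, 0.008], [0, 0.03, 0.018], [0, 0.046, 0.027], [0, 0.061, 0.035], [0, 0.075, 0.043], [0, 0.088, 0.051], [0, 0.098, 0.057], [0, 0.104, 0.06]], rotation=[[0, 0.07, -0.121], [0, 0.15, -0.26], [0, 0.23, -0.398], [0, 0.305, -0.528], [0, 0.375, -0.65], [0, 0.44, -0.762], [0, 0.49, -0.849], [0, 0.524, -0.907]])

```text
clock: 12.2
eef_pos: [0.535, 0.0652, 0.1827]
tool_rot: [0.083, 0.962, 0.258, 0.023]
ft_force: [-0.9, 0.1, -2.0]
grip_width: 0.0099
grasp_force: 58.9
```

Run:
```python
from h import *
from workcell import bot
p,q=now();np.set_printoptions(precision=4,suppress=True)
c=bot.camera("top");np.savez("t2.npz",**c);cv2.imwrite("pics/t2.png",cv2.resize(c["image"][150:330,90:350,::-1],None,fx=2.5,fy=2.5))
J=p-.019*q.apply([0,0,1]);Rj=q*R.from_matrix(TJ).inv()
print("jug tip by kin in planter",R.from_euler("z",-PY,degrees=True).apply(J+Rj.apply(TIP-GR)-PC),"z axis",Rj.apply([0,0,1]))
C=tcp(80,0,TIP,inpl(-.03,0,.15))
seq=[(C,tool(80,0))]
for th,x,z in((25,-.03,.13),(50,-.025,.105),(70,-.02,.09)): seq.append((tcp(80,th,TIP,inpl(x,0,z)),tool(80,th)))
chain(p,q,seq)
```

```text
t 12.2 j [-0.2   0.31 -0.06  1.21  0.52 -0.03] tcp [0.535  0.0652 0.1827] F [-0.9  0.1 -2. ] 0.009885146763088779 58.870933055877686
jug tip by kin in planter [-0.0709 -0.0002  0.1642] z axis [-0.0008 -0.0002  1.    ]
slide [0.002, 0.113, 0.131] rot [0.001, -0.001, 0.005] ->  [0.541 0.106 0.169]
slide [0.0, 0.188, -0.132] rot [0.873, -0.0, 0.0] ->  [0.546 0.129 0.221]
slide [0.0, 0.239, -0.1] rot [0.873, -0.0, -0.0] ->  [0.556 0.186 0.251]
slide [-0.0, 0.215, -0.12] rot [0.698, 0.0, -0.0] ->  [0.566 0.246 0.26 ]
```

View pics/t2.png

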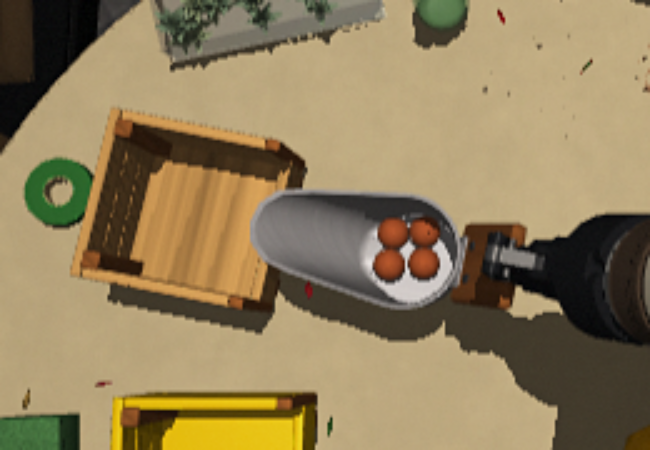

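The tip at crop (255,225) points squarely into the open side, with all four balls in the jug around (405,250). Next I'll advance and tilt.

drive_tool(slide=[[0, 0.01, 0.01], [0, 0.028, 0.032], [0, 0.046, 0.053], [0, 0.065, 0.075], [0, 0.083, 0.096], [0, 0.1, 0.116], [0, 0.113, 0.131], [0, 0.113, 0.131]], rotation=[[0, 0, 0], [0, 0, 0], [0, 0, 0], [0, 0, 0], [0, 0, 0], [0, 0, 0], [0, 0, 0], [0, 0, 0]], gripper=0)

```text
clock: 13.25
eef_pos: [0.5409, 0.1063, 0.1693]
tool_rot: [0.084, 0.962, 0.259, 0.022]
ft_force: [-0.7, 1.0, -1.8]
grip_width: 0.0101
grasp_force: 58.9
```

drive_tool(slide=[[0, 0.012, -0.008], [0, 0.035, -0.025], [0, 0.06, -0.042], [0, 0.085, -0.06], [0, 0.11, -0.077], [0, 0.136, -0.095], [0, 0.162, -0.114], [0, 0.188, -0.132]], rotation=[[0.055, 0, 0], [0.165, 0, 0], [0.28, 0, 0], [0.395, 0, 0], [0.51, 0, 0], [0.63, 0, 0], [0.75, 0, 0], [0.873, 0, 0]])

```text
clock: 14.25
eef_pos: [0.5455, 0.1302, 0.2227]
tool_rot: [0.087, 0.995, 0.044, 0.004]
ft_force: [0.2, 0.4, -1.6]
grip_width: 0.0102
grasp_force: 58.9
```

```bash
cat >> h.py <<'E'
def jugstate(p,q):
    J=p-.019*q.apply([0,0,1]);Rj=q*R.from_matrix(TJ).inv()
    print("tip in planter",np.round(R.from_euler("z",-PY,degrees=True).apply(J+Rj.apply(TIP-GR)-PC),3),"tilt",np.degrees(np.arccos(Rj.apply([0,0,1])[2])))
E
python3 - <<'E'
from h import *
p,q=now();jugstate(p,q);np.set_printoptions(precision=4,suppress=True)
seq=[]
for th,x,z in((48,-.025,.105),(60,-.02,.092),(70,-.02,.09),(78,-.02,.09)): seq.append((tcp(80,th,TIP,inpl(x,0,z)),tool(80,th)))
chain(p,q,seq)
E
```

```text
t 14.25 j [0.19 0.33 0.18 1.4  0.08 0.36] tcp [0.5455 0.1302 0.2227] F [ 0.2  0.4 -1.6] 0.010215324714219862 58.85233998298645
tip in planter [-0.029  0.     0.132] tilt 24.97236467535269
slide [-0.001, 0.214, -0.079] rot [0.804, 0.002, -0.0] ->  [0.555 0.181 0.247]
slide [0.0, 0.133, -0.066] rot [0.419, 0.0, -0.0] ->  [0.561 0.217 0.252]
slide [-0.0, 0.084, -0.085] rot [0.349, 0.0, 0.0] ->  [0.566 0.246 0.26 ]
slide [-0.0, 0.063, -0.075] rot [0.279, -0.0, 0.0] ->  [0.57  0.269 0.265]
```

drive_tool(slide=[[0, 0.027, -0.01], [0, 0.053, -0.02], [0, 0.08, -0.03], [0, 0.107, -0.04], [0, 0.134, -0.05], [0, 0.16, -0.06], [0, 0.187, -0.07], [0, 0.214, -0.079]], rotation=[[0.1, 0, 0], [0.2, 0, 0], [0.3, 0, 0], [0.4, 0, 0], [0.5, 0, 0], [0.6, 0, 0], [0.7, 0, 0], [0.804, 0, 0]], gripper=0)

```text
clock: 15.25
eef_pos: [0.5544, 0.1815, 0.2468]
tool_rot: [0.086, 0.984, -0.155, -0.013]
ft_force: [0.9, -0.7, -1.9]
grip_width: 0.0096
grasp_force: 58.9
```

drive_tool(slide=[[0, 0.017, -0.008], [0, 0.034, -0.017], [0, 0.05, -0.025], [0, 0.067, -0.033], [0, 0.083, -0.041], [0, 0.1, -0.05], [0, 0.117, -0.058], [0, 0.133, -0.066]], rotation=[[0.052, 0, 0], [0.105, 0, 0], [0.157, 0, 0], [0.21, 0, 0], [0.262, 0, 0], [0.314, 0, 0], [0.367, 0, 0], [0.419, 0, 0]])

```text
clock: 16.25
eef_pos: [0.5607, 0.2168, 0.2515]
tool_rot: [0.084, 0.962, -0.258, -0.022]
ft_force: [0.1, 0.0, -1.8]
grip_width: 0.01
grasp_force: 58.9
```

drive_tool(slide=[[0, 0.01, -0.011], [0, 0.021, -0.021], [0, 0.032, -0.032], [0, 0.042, -0.043], [0, 0.053, -0.053], [0, 0.063, -0.064], [0, 0.074, -0.074], [0, 0.084, -0.085]], rotation=[[0.044, 0, 0], [0.087, 0, 0], [0.131, 0, 0], [0.175, 0, 0], [0.218, 0, 0], [0.262, 0, 0], [0.305, 0, 0], [0.349, 0, 0]])

```text
clock: 17.25
eef_pos: [0.5491, 0.2256, 0.2367]
tool_rot: [0.077, 0.941, -0.33, -0.015]
ft_force: [-0.2, -0.2, -1.9]
grip_width: 0.0099
grasp_force: 58.9
```

Run:
```python
from h import *
from workcell import bot
p,q=now();jugstate(p,q)
a=bot.camera("side");b=bot.camera("top")
i=np.hstack([cv2.resize(c[:,:,::-1],(400,400)) for c in (a["image"][130:310,240:420],b["image"][150:330,90:270])])
cv2.imwrite("pics/p1.png",i)
```

```text
t 17.25 j [ 0.65  0.88  0.95  2.15 -0.46  0.93] tcp [0.5491 0.2256 0.2367] F [-0.2 -0.2 -1.9] 0.009917528661204888 58.92556071281433
tip in planter [-0.038  0.01   0.068] tilt 68.55951996376818
```

View pics/p1.png

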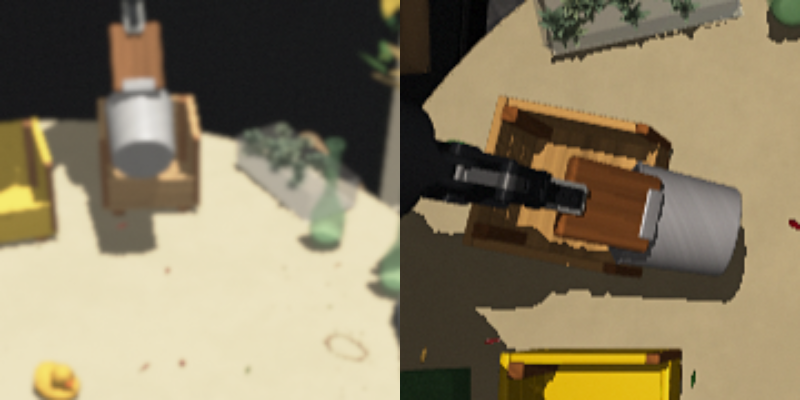

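Joint 4 hit its range limit at about 68.5° of tilt, which may still be enough. I'll hold, then check from the wrist camera and by weight.

drive_tool(slide=[[0, 0, 0], [0, 0, 0], [0, 0, 0], [0, 0, 0], [0, 0, 0], [0, 0, 0], [0, 0, 0], [0, 0, 0]], rotation=[[0, 0, 0], [0, 0, 0], [0, 0, 0], [0, 0, 0], [0, 0, 0], [0, 0, 0], [0, 0, 0], [0, 0, 0]], gripper=0)

```text
clock: 18.35
eef_pos: [0.5493, 0.2256, 0.2368]
tool_rot: [0.077, 0.941, -0.329, -0.015]
ft_force: [-0.3, 1.1, -1.9]
grip_width: 0.0102
grasp_force: 58.9
```

Run:
```python
from h import *
from workcell import bot
p,q=now();jugstate(p,q)
a=bot.camera("wrist");b=bot.camera("top")
for n,c in (("wrist",a),("top",b)):
    W=cloud(c);H=hsv(c);z=W[...,2]
    d=R.from_euler("z",-PY,degrees=True).apply((W-PC).reshape(-1,3)).reshape(W.shape)
    m=(abs(d[...,0])<.062)&(abs(d[...,1])<.057)&(z>.022)&(z<.06)&(H[...,0]<14)&(H[...,1]>120)
    print(n,m.sum())
    k,l,s,ct=cv2.connectedComponentsWithStats(m.astype(np.uint8))
    for j in range(1,k):
        if s[j,4]>15: print(s[j],np.round(d[l==j].mean(0),3))
cv2.imwrite("pics/w2.png",a["image"][:,:,::-1])
```

```text
t 18.35 j [ 0.65  0.88  0.95  2.15 -0.46  0.93] tcp [0.5493 0.2256 0.2368] F [-0.3  1.1 -1.9] 0.010181201631677048 58.91471564769745
tip in planter [-0.038  0.01   0.068] tilt 68.49881272378803
wrist 230
[602 299  22  22 204] [ 0.053 -0.046  0.042]
top 66
[149 205   9   8  35] [ 0.047 -0.05   0.043]
[140 254   7   6  30] [0.046 0.051 0.04 ]
```

View pics/w2.png

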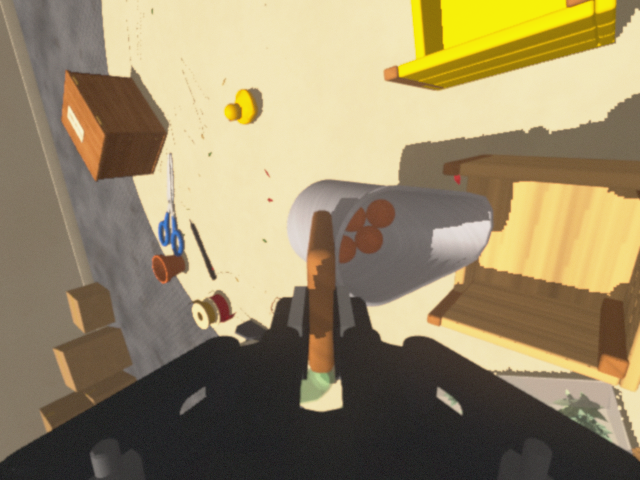

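The wrist view shows the balls still in the jug near (365,225). The tilt is marginal, and joint 4 blocks any more at this heading. I'll fit the arm's geometry from the logged poses and pick a pour heading that allows about 78°.

```bash
cat > ik.py <<'E'
from h import *
from scipy.optimize import least_squares
from workcell import bot
LO=np.array([-2.72,-1.05,-1.09,-1.99,-1.42,-3.14]);HI=np.array([2.72,1.87,1.28,2.15,1.44,3.14])
def fk(j,k,s5=1,s6=1):
    Rz=R.from_euler("z",j[0]);P=j[1]-j[2]+j[3]
    Ra=Rz*R.from_euler("y",P)*R.from_euler("z",s5*j[4])
    pos=np.array([k[0],0,k[1]])+k[2]*np.array([np.sin(j[1]),0,np.cos(j[1])])+R.from_euler("y",j[1]-j[2]).apply([k[3],0,k[4]])+R.from_euler("y",P).apply([k[5],0,0])
    return Rz.apply(pos)+Ra.apply([k[6],0,0]),Ra
D=np.array([[1.331,.241,.005,1.335,0,1.571,.1186,.4851,.1964],[.39,.1,-.32,.89,-.46,2.59,.5322,.0563,.1907],[.29,.23,-.41,.62,-.43,2.49,.571,.0241,.1041],
[.29,.16,-.32,.78,-.43,2.49,.5709,.0239,.1644],[-.2,.31,-.06,1.21,.52,-.03,.535,.0652,.1827],[.19,.33,.18,1.4,.08,.36,.5455,.1302,.2227],[.65,.88,.95,2.15,-.46,.93,.5493,.2256,.2368]])
o=bot.get_obs();D[-1]=np.r_[o["joint_pos"],o["eef_pos"]]
best=None
for s5 in(1,-1):
    f=least_squares(lambda k:np.r_[np.concatenate([fk(d,k,s5)[0]-d[6:] for d in D]),1e-3*(k-[0,.3,.3,.3,0,.1,.15])],[0,.3,.3,.3,0,.1,.15])
    if best is None or f.cost<best[0]: best=(f.cost,f.x,s5)
K,S5=best[1],best[2]
def ikpos(P,z,j0):  # joints 1..5 from position and approach axis
    g=lambda j:np.r_[(fk(np.r_[j,0],K,S5)[0]-P)*5,fk(np.r_[j,0],K,S5)[1].apply([1,0,0])-z]
    return min((least_squares(g,s,bounds=(LO[:5],HI[:5])) for s in ([.2,.4,.2,1.4,0],[.4,.8,.8,1.8,-.4],[.1,.7,.6,1.6,-.7])),key=lambda f:f.cost)
E
python3 - <<'E'
from ik import *
np.set_printoptions(precision=3,suppress=True);print(best)
for d in D: print((fk(d,K,S5)[0]-d[6:])*1000)
print(R.from_quat(o["tool_rot"]).apply([0,0,1]),fk(D[-1],K,S5)[1].apply([1,0,0]))
for yaw in (80,95,110,120):
  for th in (70,76,82):
    for x,z in ((-.03,.09),(-.03,.14),(0,.09)):
      f=ikpos(tcp(yaw,th,TIP,inpl(x,0,z)),tool(yaw,th).apply([0,0,1]),None);print(yaw,th,x,z,round(f.cost*1e4,2),f.x)
E
```

```text
(np.float64(1.4989126985482525e-05), array([-0.016,  0.266,  0.512,  0.405, -0.007,  0.126,  0.338]), 1)
[-0.199 -0.843  1.389]
[-0.49  -0.156 -1.061]
[ 0.678 -0.71   0.472]
[ 0.888 -0.477  1.432]
[-0.065 -2.084 -1.299]
[-1.453  1.968 -2.483]
[0.945 0.279 1.55 ]
[-0.08  -0.617 -0.783] [-0.08  -0.617 -0.783]
80 70 -0.03 0.09 40.34 [ 0.647  0.867  0.985  2.15  -0.471]
80 70 -0.03 0.14 124.01 [ 0.652  0.789  0.973  2.15  -0.483]
80 70 0 0.09 85.76 [ 0.676  0.885  1.032  2.15  -0.463]
80 76 -0.03 0.09 167.05 [ 0.693  0.878  0.975  2.15  -0.527]
80 76 -0.03 0.14 307.31 [ 0.698  0.802  0.963  2.15  -0.542]
80 76 0 0.09 253.53 [ 0.72   0.897  1.024  2.15  -0.521]
80 82 -0.03 0.09 379.11 [ 0.735  0.894  0.966  2.15  -0.582]
80 82 -0.03 0.14 569.58 [ 0.741  0.818  0.953  2.15  -0.6  ]
80 82 0 0.09 507.61 [ 0.761  0.913  1.018  2.15  -0.576]
95 70 -0.03 0.09 0.0 [ 0.682  0.843  0.926  2.093 -0.561]
95 70 -0.03 0.14 7.44 [ 0.684  0.804  0.984  2.15  -0.568]
95 70 0 0.09 1.37 [ 0.71   0.901  1.043  2.15  -0.553]
95 76 -0.03 0.09 12.42 [ 0.734  0.89   0.965  2.15  -0.623]
95 76 -0.03 0.14 62.32 [
[... 609 characters left out ...]
0.706]
110 82 -0.03 0.09 0.0 [ 0.825  0.855  0.822  2.069 -0.776]
110 82 -0.03 0.14 1.85 [ 0.826  0.828  0.901  2.15  -0.78 ]
110 82 0 0.09 0.27 [ 0.847  0.928  0.967  2.15  -0.766]
120 70 -0.03 0.09 0.0 [ 0.725  0.583  0.476  1.63  -0.681]
120 70 -0.03 0.14 0.0 [ 0.725  0.576  0.587  1.749 -0.681]
120 70 0 0.09 0.0 [ 0.753  0.642  0.577  1.694 -0.676]
120 76 -0.03 0.09 0.0 [ 0.791  0.639  0.515  1.714 -0.767]
120 76 -0.03 0.14 0.0 [ 0.791  0.629  0.622  1.83  -0.767]
120 76 0 0.09 0.0 [ 0.816  0.702  0.626  1.785 -0.76 ]
120 82 -0.03 0.09 0.0 [ 0.851  0.709  0.565  1.817 -0.842]
120 82 -0.03 0.14 0.0 [ 0.851  0.697  0.667  1.932 -0.842]
120 82 0 0.09 0.0 [ 0.873  0.777  0.688  1.896 -0.834]
```

Run:
```python
from ik import *
np.set_printoptions(precision=3,suppress=True)
p0=tcp(80,70,TIP,inpl(-.02,0,.09));q0=tool(80,70)
L=[(80,45,-.035,0,.125),(108,45,-.035,.012,.125),(108,60,-.035,.012,.1),(108,70,-.035,.012,.09),(108,78,-.035,.012,.09)]
for yaw,th,x,y,z in L:
    f=ikpos(tcp(yaw,th,TIP,inpl(x,y,z)),tool(yaw,th).apply([0,0,1]),None);print(round(f.cost*1e4,2),f.x)
chain(p0,q0,[(tcp(a,b,TIP,inpl(x,y,z)),tool(a,b)) for a,b,x,y,z in L])
```

```text
0.0 [ 0.416  0.508  0.523  1.734 -0.217]
0.0 [ 0.42   0.476  0.475  1.598 -0.26 ]
0.0 [ 0.608  0.57   0.538  1.704 -0.499]
0.0 [ 0.718  0.679  0.633  1.843 -0.632]
0.0 [ 0.795  0.792  0.753  2.006 -0.719]
slide [-0.0, -0.257, 0.21] rot [-0.873, -0.0, -0.0] ->  [0.552 0.164 0.262]
slide [-0.159, 0.05, -0.013] rot [0.0, -0.253, -0.944] ->  [0.593 0.17  0.262]
slide [-0.0, 0.152, -0.036] rot [0.524, -0.0, 0.0] ->  [0.581 0.207 0.26 ]
slide [-0.0, 0.1, -0.058] rot [0.349, -0.0, -0.0] ->  [0.572 0.234 0.26 ]
slide [0.0, 0.063, -0.075] rot [0.279, -0.0, 0.0] ->  [0.565 0.257 0.265]
```

drive_tool(slide=[[0, -0.032, 0.026], [0, -0.064, 0.052], [0, -0.096, 0.079], [0, -0.128, 0.105], [0, -0.16, 0.131], [0, -0.193, 0.158], [0, -0.225, 0.184], [0, -0.257, 0.21]], rotation=[[-0.109, 0, 0], [-0.218, 0, 0], [-0.327, 0, 0], [-0.436, 0, 0], [-0.546, 0, 0], [-0.655, 0, 0], [-0.764, 0, 0], [-0.873, 0, 0]], gripper=0)

```text
clock: 19.45
eef_pos: [0.5359, 0.143, 0.236]
tool_rot: [0.079, 0.99, -0.117, 0.002]
ft_force: [-0.4, -0.8, -2.0]
grip_width: 0.0101
grasp_force: 58.9
```

Run:
```python
from h import *
p,q=now();jugstate(p,q)
L=[(108,45,-.035,.012,.125),(108,60,-.035,.012,.1),(108,70,-.035,.012,.09),(108,78,-.035,.012,.09)]
chain(p,q,[(tcp(a,b,TIP,inpl(x,y,z)),tool(a,b)) for a,b,x,y,z in L])
```

```text
t 19.45 j [ 0.39  0.43  0.34  1.59 -0.21  0.56] tcp [0.5359 0.143  0.236 ] F [-0.4 -0.8 -2. ] 0.010105084600771226 58.88944745063782
tip in planter [-0.055  0.011  0.103] tilt 43.441984030472824
slide [-0.212, 0.115, -0.128] rot [0.044, -0.19, -0.922] ->  [0.593 0.17  0.262]
slide [-0.0, 0.152, -0.036] rot [0.524, -0.0, 0.0] ->  [0.581 0.207 0.26 ]
slide [-0.0, 0.1, -0.058] rot [0.349, 0.0, -0.0] ->  [0.572 0.234 0.26 ]
slide [0.0, 0.063, -0.075] rot [0.279, -0.0, 0.0] ->  [0.565 0.257 0.265]
```

drive_tool(slide=[[-0.026, 0.014, -0.016], [-0.053, 0.029, -0.032], [-0.08, 0.043, -0.048], [-0.106, 0.058, -0.064], [-0.133, 0.072, -0.08], [-0.159, 0.086, -0.096], [-0.186, 0.1, -0.112], [-0.212, 0.115, -0.128]], rotation=[[0.005, -0.024, -0.115], [0.011, -0.048, -0.23], [0.016, -0.071, -0.346], [0.022, -0.095, -0.461], [0.027, -0.119, -0.576], [0.033, -0.143, -0.691], [0.038, -0.166, -0.807], [0.044, -0.19, -0.922]], gripper=0)

```text
clock: 20.45
eef_pos: [0.5934, 0.1702, 0.2613]
tool_rot: [-0.156, 0.979, -0.13, 0.02]
ft_force: [-0.9, 0.2, -2.0]
grip_width: 0.0098
grasp_force: 58.9
```

drive_tool(slide=[[0, 0.019, -0.005], [0, 0.038, -0.009], [0, 0.057, -0.014], [0, 0.076, -0.018], [0, 0.095, -0.023], [0, 0.114, -0.027], [0, 0.133, -0.032], [0, 0.152, -0.036]], rotation=[[0.065, 0, 0], [0.131, 0, 0], [0.196, 0, 0], [0.262, 0, 0], [0.327, 0, 0], [0.393, 0, 0], [0.458, 0, 0], [0.524, 0, 0]])

```text
clock: 21.45
eef_pos: [0.5816, 0.208, 0.2601]
tool_rot: [-0.151, 0.954, -0.257, 0.041]
ft_force: [-0.2, -0.4, -2.4]
grip_width: 0.01
grasp_force: 58.9
```

Run:
```python
from h import *
from workcell import bot
p,q=now();jugstate(p,q)
L=[(108,70,-.035,.012,.09),(108,78,-.035,.012,.09)]
chain(p,q,[(tcp(a,b,TIP,inpl(x,y,z)),tool(a,b)) for a,b,x,y,z in L])
```

```text
t 21.45 j [ 0.61  0.58  0.56  1.72 -0.5   0.34] tcp [0.5816 0.208  0.2601] F [-0.2 -0.4 -2.4] 0.010019020979591845 58.90353620052338
tip in planter [-0.034  0.011  0.099] tilt 60.19264279268542
slide [0.003, 0.097, -0.057] rot [0.342, -0.0, -0.001] ->  [0.572 0.234 0.26 ]
slide [0.0, 0.063, -0.075] rot [0.279, 0.0, 0.0] ->  [0.565 0.257 0.265]
```

drive_tool(slide=[[0, 0.012, -0.007], [0, 0.024, -0.014], [0, 0.036, -0.021], [0, 0.048, -0.028], [0, 0.06, -0.036], [0, 0.073, -0.043], [0, 0.085, -0.05], [0, 0.097, -0.057]], rotation=[[0.043, 0, 0], [0.086, 0, 0], [0.128, 0, 0], [0.171, 0, 0], [0.214, 0, 0], [0.257, 0, 0], [0.3, 0, 0], [0.342, 0, 0]], gripper=0)

```text
clock: 22.45
eef_pos: [0.5729, 0.2346, 0.2602]
tool_rot: [-0.147, 0.928, -0.337, 0.053]
ft_force: [0.4, 0.3, -2.0]
grip_width: 0.0098
grasp_force: 58.9
```

drive_tool(slide=[[0, 0.008, -0.009], [0, 0.016, -0.019], [0, 0.024, -0.028], [0, 0.032, -0.038], [0, 0.039, -0.047], [0, 0.047, -0.056], [0, 0.055, -0.066], [0, 0.063, -0.075]], rotation=[[0.035, 0, 0], [0.07, 0, 0], [0.105, 0, 0], [0.14, 0, 0], [0.174, 0, 0], [0.209, 0, 0], [0.244, 0, 0], [0.279, 0, 0]])

```text
clock: 23.45
eef_pos: [0.5655, 0.2575, 0.2646]
tool_rot: [-0.143, 0.903, -0.401, 0.063]
ft_force: [1.4, -0.9, -1.6]
grip_width: 0.0102
grasp_force: 59.0
```

drive_tool(slide=[[0, 0, 0], [0, 0, 0], [0, 0, 0], [0, 0, 0], [0, 0, 0], [0, 0, 0], [0, 0, 0], [0, 0, 0]], rotation=[[0, 0, 0], [0, 0, 0], [0, 0, 0], [0, 0, 0], [0, 0, 0], [0, 0, 0], [0, 0, 0], [0, 0, 0]])

```text
clock: 24.45
eef_pos: [0.5656, 0.2572, 0.2646]
tool_rot: [-0.143, 0.903, -0.401, 0.063]
ft_force: [0.1, -0.4, -1.5]
grip_width: 0.0105
grasp_force: 59.2
```

Run:
```python
from h import *
from workcell import bot
p,q=now();jugstate(p,q)
a=bot.camera("wrist");b=bot.camera("top")
i=np.hstack([cv2.resize(c[:,:,::-1],(400,400)) for c in (a["image"][100:420,240:560],b["image"][150:330,90:270])])
cv2.imwrite("pics/p2.png",i)
```

```text
t 24.45 j [ 0.79  0.79  0.75  2.   -0.72  0.66] tcp [0.5656 0.2572 0.2646] F [ 0.1 -0.4 -1.5] 0.010528651635008927 59.161105155944824
tip in planter [-0.035  0.011  0.09 ] tilt 77.87413719062073
```

View pics/p2.png

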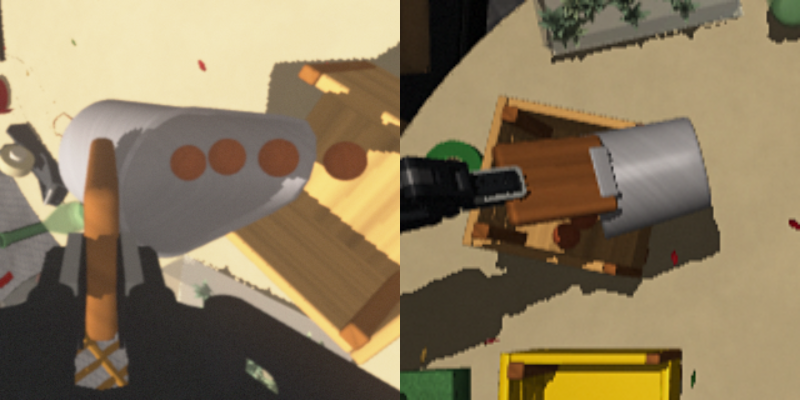

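At 78° the balls are rolling down the spout, at left crop (190–345,160), and one is already out. I'll wait one more call, then look.

drive_tool(slide=[[0, 0, 0], [0, 0, 0], [0, 0, 0], [0, 0, 0], [0, 0, 0], [0, 0, 0], [0, 0, 0], [0, 0, 0]], rotation=[[0, 0, 0], [0, 0, 0], [0, 0, 0], [0, 0, 0], [0, 0, 0], [0, 0, 0], [0, 0, 0], [0, 0, 0]], gripper=0)

```text
clock: 25.55
eef_pos: [0.5655, 0.2573, 0.2645]
tool_rot: [-0.143, 0.903, -0.401, 0.063]
ft_force: [-1.0, -0.0, -1.1]
grip_width: 0.0104
grasp_force: 59.2
```

drive_tool(slide=[[0, 0, 0], [0, 0, 0], [0, 0, 0], [0, 0, 0], [0, 0, 0], [0, 0, 0], [0, 0, 0], [0, 0, 0]], rotation=[[0, 0, 0], [0, 0, 0], [0, 0, 0], [0, 0, 0], [0, 0, 0], [0, 0, 0], [0, 0, 0], [0, 0, 0]])

```text
clock: 26.55
eef_pos: [0.5656, 0.2573, 0.2645]
tool_rot: [-0.143, 0.903, -0.401, 0.063]
ft_force: [0.3, 0.4, -1.0]
grip_width: 0.0102
grasp_force: 59.2
```

Run:
```python
from h import *
from workcell import bot
p,q=now();jugstate(p,q)
a=bot.camera("wrist");b=bot.camera("top")
i=np.hstack([cv2.resize(c[:,:,::-1],(400,400)) for c in (a["image"][100:420,240:560],b["image"][150:330,90:270])])
cv2.imwrite("pics/p3.png",i)
L=[(108,45,-.045,.008,.125),(90,20,-.07,0,.16),(85,0,-.10,0,.17)]
chain(p,q,[(tcp(a,b,TIP,inpl(x,y,z)),tool(a,b)) for a,b,x,y,z in L])
```

```text
t 26.55 j [ 0.79  0.79  0.75  2.   -0.72  0.66] tcp [0.5656 0.2573 0.2645] F [ 0.3  0.4 -1. ] 0.010186600054761342 59.19107437133789
tip in planter [-0.035  0.011  0.09 ] tilt 77.86200645585554
slide [0.004, -0.133, 0.156] rot [-0.574, -0.0, -0.0] ->  [0.58  0.208 0.263]
slide [0.004, -0.172, 0.112] rot [-0.574, -0.0, -0.0] ->  [0.595 0.159 0.262]
slide [0.214, -0.228, 0.162] rot [-0.865, 0.028, 0.633] ->  [0.565 0.08  0.237]
slide [0.082, -0.214, 0.16] rot [-0.698, -0.06, 0.165] ->  [0.544 0.035 0.189]
```

View pics/p3.png

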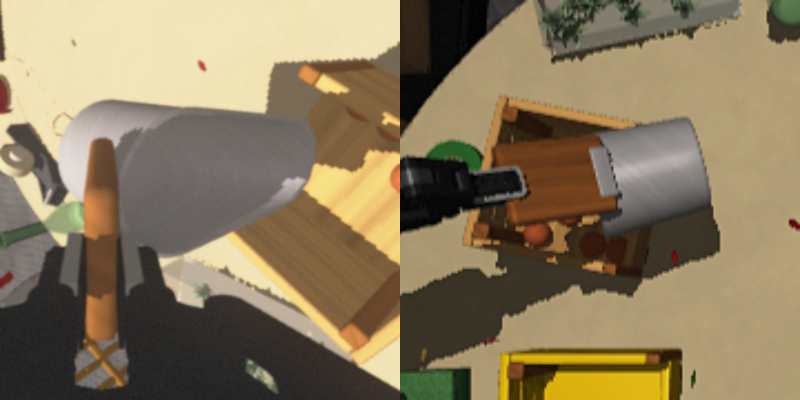

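The jug is empty and the balls lie in the box (right crop, around 540,235 and 600,245). I'll tilt back and retreat.

drive_tool(slide=[[0, -0.017, 0.02], [0, -0.033, 0.039], [0, -0.05, 0.059], [0, -0.067, 0.078], [0, -0.083, 0.098], [0, -0.1, 0.117], [0, -0.116, 0.137], [0.004, -0.133, 0.156]], rotation=[[-0.072, 0, 0], [-0.144, 0, 0], [-0.215, 0, 0], [-0.287, 0, 0], [-0.359, 0, 0], [-0.43, 0, 0], [-0.502, 0, 0], [-0.574, 0, 0]], gripper=0)

```text
clock: 27.65
eef_pos: [0.5805, 0.2078, 0.263]
tool_rot: [-0.151, 0.951, -0.267, 0.042]
ft_force: [0.1, 0.4, -1.1]
grip_width: 0.0102
grasp_force: 59.2
```

drive_tool(slide=[[0, -0.022, 0.014], [0, -0.043, 0.028], [0, -0.065, 0.042], [0, -0.086, 0.056], [0, -0.108, 0.07], [0, -0.129, 0.084], [0, -0.15, 0.098], [0.004, -0.172, 0.112]], rotation=[[-0.072, 0, 0], [-0.144, 0, 0], [-0.215, 0, 0], [-0.287, 0, 0], [-0.359, 0, 0], [-0.43, 0, 0], [-0.502, 0, 0], [-0.574, 0, 0]])

```text
clock: 28.65
eef_pos: [0.5954, 0.1587, 0.2615]
tool_rot: [-0.155, 0.979, -0.128, 0.02]
ft_force: [0.6, -0.6, -1.0]
grip_width: 0.0098
grasp_force: 59.1
```

drive_tool(slide=[[0.027, -0.028, 0.02], [0.054, -0.057, 0.04], [0.08, -0.086, 0.061], [0.107, -0.114, 0.081], [0.134, -0.142, 0.101], [0.16, -0.171, 0.122], [0.187, -0.2, 0.142], [0.214, -0.228, 0.162]], rotation=[[-0.108, 0.004, 0.079], [-0.216, 0.007, 0.158], [-0.324, 0.01, 0.237], [-0.432, 0.014, 0.316], [-0.541, 0.018, 0.396], [-0.649, 0.021, 0.475], [-0.757, 0.024, 0.554], [-0.865, 0.028, 0.633]])

```text
clock: 29.65
eef_pos: [0.5646, 0.0794, 0.2373]
tool_rot: [0.001, 0.996, 0.088, 0.0]
ft_force: [0.1, 0.1, -2.2]
grip_width: 0.0097
grasp_force: 59.1
```

drive_tool(slide=[[0.01, -0.027, 0.02], [0.02, -0.054, 0.04], [0.03, -0.08, 0.06], [0.041, -0.107, 0.08], [0.051, -0.134, 0.1], [0.061, -0.16, 0.12], [0.072, -0.187, 0.14], [0.082, -0.214, 0.16]], rotation=[[-0.087, -0.008, 0.021], [-0.175, -0.015, 0.041], [-0.262, -0.022, 0.062], [-0.349, -0.03, 0.082], [-0.436, -0.037, 0.103], [-0.524, -0.045, 0.124], [-0.611, -0.052, 0.144], [-0.698, -0.06, 0.165]])

```text
clock: 30.65
eef_pos: [0.5441, 0.0337, 0.1885]
tool_rot: [0.043, 0.965, 0.259, 0.012]
ft_force: [0.3, -0.1, -1.6]
grip_width: 0.0099
grasp_force: 59.2
```

Run:
```python
from h import *
from workcell import bot
p,q=now();jugstate(p,q)
P=tcp(85,0,TIP,inpl(-.13,0,.125)); P2=P.copy();P[2]=.125;P2[2]=.1035
chain(p,q,[(P,tool(85,0)),(P2,tool(85,0))])
c=bot.camera("top");W=cloud(c);H=hsv(c);z=W[...,2]
d=R.from_euler("z",-PY,degrees=True).apply((W-PC).reshape(-1,3)).reshape(W.shape)
m=(abs(d[...,0])<.062)&(abs(d[...,1])<.057)&(z>.022)&(z<.06)&(H[...,0]<14)&(H[...,1]>120)
k,l,s,ct=cv2.connectedComponentsWithStats(m.astype(np.uint8))
for j in range(1,k):
    if s[j,4]>15: print(s[j],np.round(d[l==j].mean(0),3))
cv2.imwrite("pics/t4.png",cv2.resize(c["image"][100:330,90:350,::-1],None,fx=2.3,fy=2.3))
```

```text
t 30.65 j [-0.25  0.38  0.05  1.34  0.52 -0.19] tcp [0.5441 0.0337 0.1885] F [ 0.3 -0.1 -1.6] 0.009856200708325344 59.17149782180786
tip in planter [-0.101 -0.     0.17 ] tilt 0.07687983071436987
slide [0.01, -0.227, 0.162] rot [0.002, 0.002, -0.001] ->  [0.539 0.005 0.125]
slide [-0.0, -0.043, 0.074] rot [0.0, -0.0, 0.0] ->  [0.539 0.005 0.104]
[150 206   8   7  31] [ 0.047 -0.05   0.043]
[159 240  13  12 114] [0.008 0.019 0.038]
[140 249  18  12 139] [0.034 0.046 0.039]
[171 255  21  14 199] [-0.032  0.045  0.039]
```

View pics/t4.png

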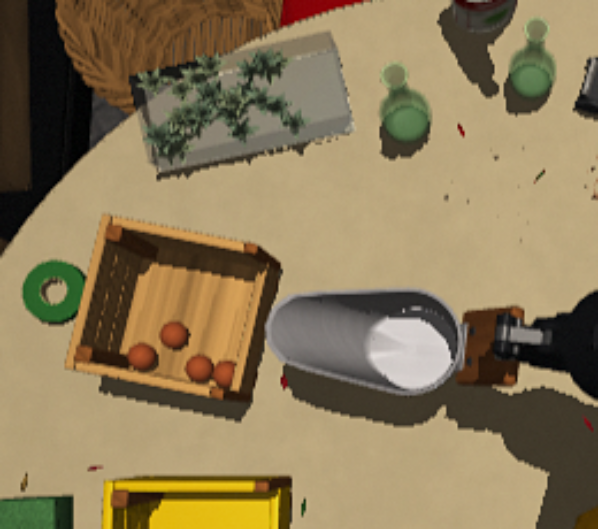

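All four balls are in the box (crop 173,334; 142,356; 199,369; 224,374), the jug is empty, and both vases are standing. Now I'll lower it.

drive_tool(slide=[[0, -0.03, 0.02], [0, -0.06, 0.043], [0, -0.09, 0.064], [0, -0.12, 0.086], [0, -0.155, 0.11], [0, -0.19, 0.135], [0.01, -0.227, 0.162], [0.01, -0.227, 0.162]], rotation=[[0, 0, 0], [0, 0, 0], [0, 0, 0], [0, 0, 0], [0, 0, 0], [0, 0, 0], [0, 0, 0], [0, 0, 0]], gripper=0)

```text
clock: 31.7
eef_pos: [0.538, 0.0059, 0.1239]
tool_rot: [0.043, 0.965, 0.259, 0.01]
ft_force: [0.4, -0.4, -0.5]
grip_width: 0.0101
grasp_force: 59.2
```

drive_tool(slide=[[0, -0.006, 0.01], [0, -0.012, 0.02], [0, -0.018, 0.03], [0, -0.023, 0.04], [0, -0.029, 0.05], [0, -0.035, 0.06], [0, -0.04, 0.069], [0, -0.043, 0.074]], rotation=[[0, 0, 0], [0, 0, 0], [0, 0, 0], [0, 0, 0], [0, 0, 0], [0, 0, 0], [0, 0, 0], [0, 0, 0]])

```text
clock: 32.7
eef_pos: [0.5393, 0.0056, 0.1043]
tool_rot: [0.043, 0.965, 0.259, 0.012]
ft_force: [-3.1, -5.5, 8.1]
grip_width: 0.0099
grasp_force: 60.5
```

Run:
```python
from h import *
p,q=now();jugstate(p,q)
```

```text
t 32.7 j [-0.3   0.46 -0.06  1.17  0.51 -0.24] tcp [0.5393 0.0056 0.1043] F [-3.1 -5.5  8.1] 0.009863487735729367 60.53533315658569
tip in planter [-0.13  -0.     0.086] tilt 0.02263261892224355
```

drive_tool(slide=[[0, 0, 0], [0, 0, 0], [0, 0, 0], [0, 0, 0], [0, 0, 0], [0, 0, 0], [0, 0, 0], [0, 0, 0]], rotation=[[0, 0, 0], [0, 0, 0], [0, 0, 0], [0, 0, 0], [0, 0, 0], [0, 0, 0], [0, 0, 0], [0, 0, 0]], gripper=1)

```text
clock: 33.7
eef_pos: [0.539, 0.006, 0.1037]
tool_rot: [0.043, 0.965, 0.259, 0.011]
ft_force: [-0.2, -0.7, -0.4]
grip_width: 0.085
grasp_force: 0.0
```

drive_tool(slide=[[0, 0, -0.03], [0, 0, -0.1], [0, 0, -0.18], [0, 0, -0.26], [0, 0, -0.34], [0, 0, -0.42], [0, 0, -0.5], [0, 0, -0.5]], rotation=[[0, 0, 0], [0, 0, 0], [0, 0, 0], [0, 0, 0], [0, 0, 0], [0, 0, 0], [0, 0, 0], [0, 0, 0]])

```text
clock: 34.7
eef_pos: [0.5346, -0.0574, 0.2135]
tool_rot: [0.043, 0.965, 0.258, 0.013]
ft_force: [0.1, -0.6, -0.2]
grip_width: 0.0856
grasp_force: 0.0
```

Run:
```python
from h import *
from workcell import bot
now();c=bot.camera("side");W=cloud(c)
cv2.imwrite("pics/s5.png",cv2.resize(c["image"][130:330,200:460,::-1],None,fx=2.5,fy=2.5))
t=bot.camera("top");W=cloud(t);z=W[...,2]
roi=(abs(W[...,0]-.545)<.06)&(W[...,1]>.06)&(W[...,1]<.2)&(z>.078)&(z<.093)
P=W[roi];A=np.c_[P[:,:2]-P[:,:2].mean(0),np.ones(len(P))];print(len(P),"rim plane slopes,mean z",np.linalg.lstsq(A,P[:,2],rcond=None)[0])
```

```text
t 34.7 j [-0.41  0.42  0.18  1.51  0.49 -0.37] tcp [ 0.5346 -0.0574  0.2135] F [ 0.1 -0.6 -0.2] 0.0855518984058161 0.0
416 rim plane slopes,mean z [-0.00941459 -0.00862995  0.08397959]
```

View pics/s5.png

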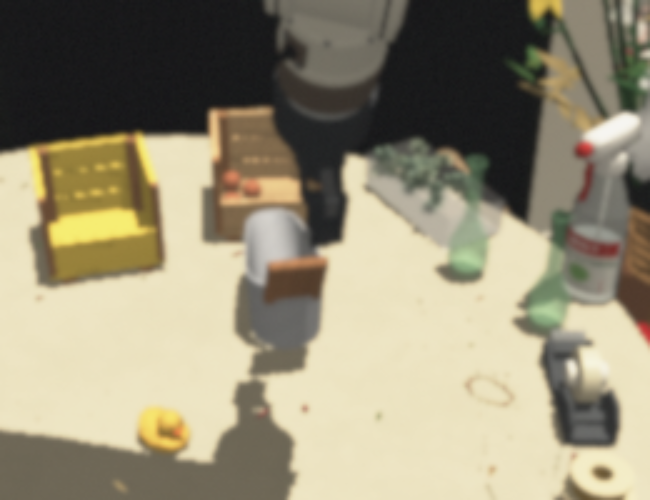

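The jug stands upright and free at crop (280,285), with a level rim at 84 mm. The balls are in the box and both vases are standing, so I'm handing in.

```bash
python3 -c "
from workcell import bot
print(bot.job_done())"
```

```text
the job is handed in; nothing more can be done
None
```

I handed the job in at about 35 s: all four balls are in the planter, the empty jug stands upright and released outside it, and both vases are standing; the hand-in returned no verdict.

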